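Turn the sewing organiser until the pin tin faces front

TASK

Turn the round revolving organiser, by pushing gently with the fingers against the upright pegs on its rim, until the flat closed pin tin stands squarely behind the brass front tongue of the foot, its middle within the tongue's width. Do not touch, lift or shift the tin or the bowl, spool and thimble that ride with it, do not grip the pegs, and do not bump the sewing box. Leave the organiser at rest.

Things in the scene. Friction and masses are not known exactly. Their poses are not given: they have to be found in the camera images.
- foot: fixed wooden foot under the organiser (14 mm high, hidden under the disc). Origin: on the turning axis at table height; z up. Its own -x axis is the FRONT: along it a brass tongue, 24 mm wide, 12 mm high, lies on the table to a round end 212 mm from the axis, so 57 mm of it shows beyond the disc. Its place and the way it faces vary
- disc: revolving light-wood disc, radius 155 mm; turns both ways without stop about its vertical axis; light friction (0.15 N m) holds it where it is left. Origin: on the axis at its underside, 18 mm above the table; upper face 32 mm above the table. Four compartments, middles 75 mm from the axis at 0, 90, 180, 270 degrees from its x axis, parted by 18 mm high walls; middle post 50 mm high
- peg0 (a point): half-way up one of the disc's eight upright round pegs, the one at 22.5 degrees from the disc's x axis, 143 mm from the axis; the others follow every 45 degrees on the same circle. Pegs are 12 mm in diameter and rise 34 mm from the disc's upper face (tops 66 mm above the table)
- tin_mid (a point): centre of the pin tin: flat closed round steel tin with a ribbed twist lid, 62 mm across, 30 mm high, loose, standing in one of the four compartments 75 mm from the axis (which one varies); this point is 15 mm above the disc's upper face
- bowl_mid (a point): centre of the open white ceramic button bowl, 66 mm across, 32 mm high, loose, in another compartment; point 16 mm above the disc's upper face
- thimble_mid (a point): centre of the small grey plastic thimble, 22 mm across, 25 mm high, mouth down, loose, in another compartment; point 12.5 mm above the disc's upper face
- spool_mid (a point): centre of the upright wooden thread spool, 36 mm across, 45 mm high, loose, in another compartment; point 22.5 mm above the disc's upper face
- sewing_box: dark wooden sewing box of three stacked tiers with a carrying handle, 140 mm (its x) by 210 mm (its y), 160 mm high with the handle, fixed on the table to the right of the organiser; origin under its centre
Mind the look-alikes: they are no part of the job. Leave any blue or red look-alike of the part that bears bowl_mid alone.

How it is judged:
At the end, for the whole second after the job is handed in: The tin's centre lies within 12 mm either side of the tongue's centre line, on the tongue's side, 60 to 90 mm from the axis, upright on the disc; bowl, spool and thimble still stand upright in the disc, 60 to 90 mm from the axis; the disc is at rest (under 0.05 rad/s) (y of tin_mid in the frame of foot between -0.012 and 0.012 m and x of tin_mid in the frame of foot between -0.09 and -0.06 m and height (world z) of tin_mid between 0.04 and 0.055 m and angle between each of tin_mid, bowl_mid, thimble_mid, spool_mid's own z axis and vertical below 0.15 rad and horizontal distance between bowl_mid and disc between 0.06 and 0.09 m and horizontal distance between thimble_mid and disc between 0.06 and 0.09 m and horizontal distance between spool_mid and disc between 0.06 and 0.09 m and angular speed of disc below 0.05 rad/s); the robot touches nothing.
It fails at once if the tin or another thing riding on the disc is touched by the robot (over 0.5 N) (contact force between any of the arm, the fingers and tin above 0.5 N or contact force between any of the arm, the fingers and bowl above 0.5 N or contact force between any of the arm, the fingers and thimble above 0.5 N or contact force between any of the arm, the fingers and spool above 0.5 N).
It fails at once if a riding thing is lifted off the disc (over 12 mm) (height (world z) of tin_mid above 0.059 m or height (world z) of bowl_mid above 0.06 m or height (world z) of thimble_mid above 0.0565 m or height (world z) of spool_mid above 0.0665 m).
It fails at once if the organiser is spun hard (over 2.5 rad/s) or pressed or gripped hard (over 25 N) (angular speed of disc above 2.5 rad/s or contact force between any of the fingers, the arm and disc above 25 N).
It fails at once if the sewing box is bumped (over 3 N) (contact force between any of the arm, the fingers and sewing_box above 3 N).
It also fails if it takes over 54 s, if anything falls off the work surface, if the arm or the gripper's body presses on something with over 40 N, if the wrist force passes 120 N, or if a joint passes its speed limit or range.

ROBOT

A 7-joint arm with a two-finger parallel gripper is mounted at the origin on the work surface. World frame = base frame: x ahead of the robot, y to its left, z up, the work surface at z = 0. Lengths are in m, angles in rad, forces in N, time in s.
With the tool pointing down it reaches from about 0.425 to 0.95 m from the base axis. Payload 4.7 kg.
Tool frame: the origin (TCP) lies on the centre line of the jaws, within the pads' length; the fingertips stand robot.nose_length ahead of it and the grasp point (between the pads) lies 8 mm behind it (robot.nose_length is the distance from the TCP to the fingertips, in m); z points along the fingers, x is the direction in which the jaws open and shut, and the axes are right-handed (so a half turn about z gives the same grasp; the last joint's range is limited). The gripper opens to 85 mm and grips with 20 to 120 N. Pads are 22 mm wide; open, the fingers measure 114 mm over their backs; the gripper's body (76 mm by 85 mm) begins 54 mm behind the grasp point. The pads swing forward as they close: fully open they stand 13 mm farther back than shut.
Start: joints at [-1.162, 0.469, -0.049, 1.532, 0.024, 1.141, -0.082], TCP at [0.286, 0.611, 0.242] pointing down, gripper open.
Joint ranges: [-2.59, 2.59], [-0.33, 1.99], [-1.39, 1.29], [0.1, 2.45], [-1.04, 4.18], [0.21, 1.99], [-2.66, 2.66]. Speed limits (rad/s): [2.57, 2.57, 3.14, 3.14, 3.14, 3.14, 3.14].

INTERFACE

Orientations are given as [roll, pitch, yaw] about the fixed x, y, z axes, in that order (R = Rz(yaw) Ry(pitch) Rx(roll)).
In Python, from plant import robot gives the robot as it stands. Calls block until the motion is done:
- robot.goto(position, orientation): joint-space move of the TCP to a pose.
- robot.move_straight(position, vel=0.15, attitude=None, contact_N=None): straight line of the TCP; attitude=None keeps the orientation; vel is the mean speed in m/s. With contact_N (N) it stops when the force on the tool has changed by that much, and returns True; else False.
- robot.move_joints(angles): joint-space move.
- robot.grip(opening, strength=None): opening from 0.0 (shut) to 1.0 (fully open); strength is the grip in N (None keeps the last); returns when the fingers have stopped.
- robot.sleep(seconds).
- robot.inverse_kinematics(position, orientation): joint angles nearest the present ones, or None.
- robot.sense(): the state.
- robot.grab_frame(name): name is "side" or "top" or "wrist"; returns a dict with "image" (480x640x3 uint8, red, green, blue), "range_z" (480x640 float32, m along the optical axis (not along the pixel's ray), 0 where there is no reading), "fx", "fy", "cx", "cy" (pixels), "dist_coeffs" ([k1, k2, p1, p2, k3] as OpenCV has them; the pictures are not rectified), "R" (3x3) and "t" (3): a world point X has camera coordinates R X + t. Camera axes: x right, y down, z forward; pixel columns grow to the right and rows downward; lengths in m; the calibration is good to about 2 mm. A picture is of the moment at which its call begins.
A pose or a line that the arm cannot do raises robot.IKError and nothing moves.
- robot.close_job(): hands the job in, once; it reports no verdict.
The state is a dict: "t": time; "joint_pos": joint angles; "joint_velocities": joint speeds; "effort": joint torques, N m; "tcp_pos": TCP position; "tcp_rot": TCP orientation; "wrist_force": force on the tool from outside, world axes, zero at the start; "torque": the same for the moment, N m; "opening": opening from 0.0 (shut) to 1.0 (fully open).
Only numpy, scipy, OpenCV 4.12 (cv2) and the standard library are available. Lean on these libraries where they do the work, as an engineer would, in place of code of your own. Each camera call takes 0.05 s, during which the arm holds its last target.

## Working session

There is one attempt and no reset: what is moved stays moved. The work goes in short steps, each a Python script; the robot and the scene stay as the last script left them, time stands still between calls to the robot, and variables do not carry over. Pictures are saved under pics/ and viewed, and the job is handed in when it is done.

```bash
mkdir -p pics; ls; python3 - <<'E'
from plant import robot
import cv2,numpy as np
for n in("top","side","wrist"):
    f=robot.grab_frame(n); cv2.imwrite(f"pics/{n}0.png",f["image"][:,:,::-1]); np.savez(f"pics/{n}0.npz",**f)
    print(n,f["fx"],f["fy"],f["cx"],f["cy"],f["dist_coeffs"],(-np.array(f["R"]).T@f["t"]).round(3),np.round(f["R"],3).tolist())
print(robot.nose_length,robot.sense())
E
```

```text
pics
top 480.70419962878685 480.70419962878685 330.16891279645785 240.25711572528954 [-0.11428781  0.          0.          0.          0.        ] [ 0.465 -0.102  1.218] [[-0.028, -0.999, -0.026], [-0.984, 0.032, -0.175], [0.176, 0.021, -0.984]]
side 618.4251009819715 618.4251009819715 314.6315887342432 235.11665005701022 [-0.0059947  0.         0.         0.         0.       ] [0.401 0.717 0.998] [[-0.943, -0.333, 0.013], [-0.254, 0.695, -0.673], [0.215, -0.638, -0.74]]
wrist 364.65237538897884 364.65237538897884 323.1162780862562 241.75275928373946 [-0.04216363  0.          0.          0.          0.        ] [0.227 0.638 0.373] [[0.424, 0.906, -0.003], [0.875, -0.408, 0.261], [0.236, -0.113, -0.965]]
0.011 {'t': 0.15, 'joint_pos': array([-1.16187003,  0.4692656 , -0.04858611,  1.53339871,  0.02409868,
        1.14098996, -0.08225353]), 'joint_velocities': array([ 4.26057521e-04, -2.35224743e-03,  7.99176948e-04, -4.08912154e-03,
       -3.24457696e-04,  2.42189104e-05, -2.15345491e-04]), 'effort': array([ 9.63580328e-05, -5.10762048e+01, -4.69859981e-02, -2.37978959e+01,
        1.07190126e-02,  5.31748112e-03, -2.73070867e-05]), 'tcp_pos': array([0.28599115, 0.61095924, 0.24150491]), 'tcp_rot': array([3.14154493e+00, 1.47556372e-03, 1.13303318e+00]), 'wrist_force': array([ 0.41618886,  0.59073246, -0.77637642]), 'torque': array([-0.00913205,  0.04214795, -0.00417264]), 'opening': 1.0001895140906836}
```

View pics/top0.png

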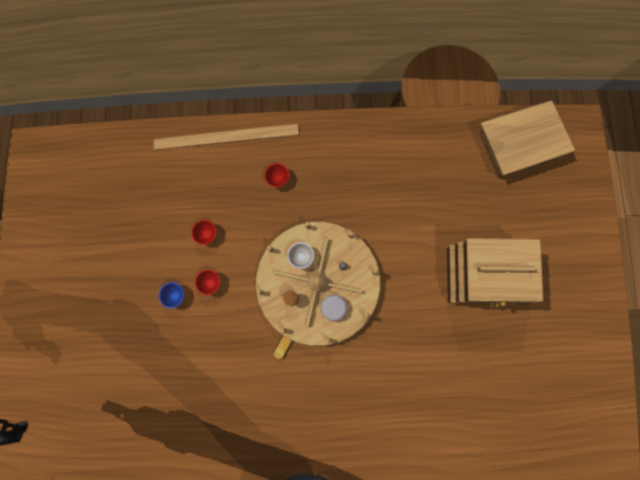

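View pics/side0.png

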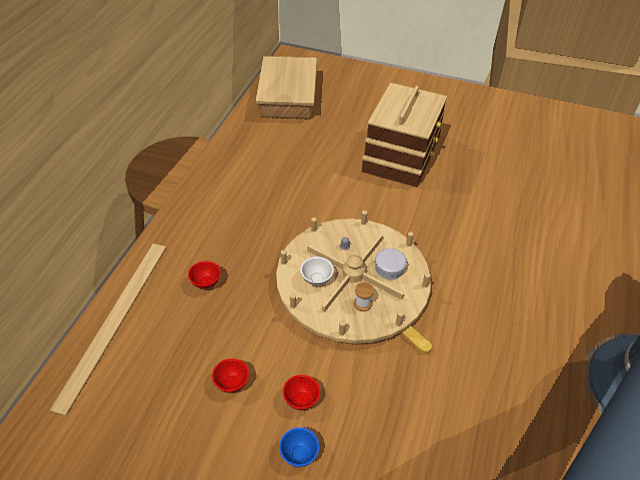

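The top view shows the disc centred at about (318,283). On it are the white bowl (301,256), the thimble (343,266), the spool (290,298) and the lavender pin tin (334,308), which is the only tin. The brass tongue is at (283,347). The red and blue bowls at (277,176), (204,233), (207,282) and (172,295) are look-alikes off the disc, and the sewing box is at about (497,270). Next I'll measure these, with an enlarged crop to confirm.

```bash
cat > h.py <<'E'
import cv2,numpy as np
def ray(f,uv,z):
    K=np.array([[f["fx"],0,f["cx"]],[0,f["fy"],f["cy"]],[0,0,1.]])
    n=cv2.undistortPoints(np.float64(uv).reshape(-1,1,2),K,np.float64(f["dist_coeffs"])).reshape(-1,2)
    R=np.array(f["R"]);t=np.array(f["t"]);d=np.c_[n,np.ones(len(n))]@R;c=-R.T@t
    return c+d*((z-c[2])/d[:,2])[:,None]
def proj(f,X):
    K=np.array([[f["fx"],0,f["cx"]],[0,f["fy"],f["cy"]],[0,0,1.]])
    return cv2.projectPoints(np.float64(X).reshape(-1,1,3),cv2.Rodrigues(np.array(f["R"]))[0],np.float64(f["t"]),K,np.float64(f["dist_coeffs"]))[0].reshape(-1,2)
def depth_pts(f):
    v,u=np.mgrid[:480,:640];uv=np.c_[u.ravel(),v.ravel()]
    K=np.array([[f["fx"],0,f["cx"]],[0,f["fy"],f["cy"]],[0,0,1.]])
    n=cv2.undistortPoints(uv.astype(float).reshape(-1,1,2),K,np.float64(f["dist_coeffs"])).reshape(-1,2)
    z=f["range_z"].ravel().astype(float)
    X=(np.c_[n,np.ones(len(n))]*z[:,None]-f["t"])@np.array(f["R"])
    X[z==0]=np.nan
    return X.reshape(480,640,3)
def circ(P):
    A=np.c_[2*P,np.ones(len(P))];s=np.linalg.lstsq(A,(P**2).sum(1),rcond=None)[0]
    return s[:2],np.sqrt(s[2]+s[:2]@s[:2])
E
python3 - <<'E'
from h import *
for n,c0 in(("top",(318,283)),("side",(354,278))):
    f=dict(np.load(f"pics/{n}0.npz")); X=depth_pts(f); im=f["image"]; hsv=cv2.cvtColor(im,cv2.COLOR_RGB2HSV)
    x,y=c0;cr=im[y-90:y+90,x-100:x+100,::-1];cv2.imwrite(f"pics/crop_{n}.png",cv2.resize(cr,None,fx=3,fy=3,interpolation=2))
    C=ray(f,[c0],.03)[0,:2]
    near=np.hypot(*(X[...,:2]-C).transpose(2,0,1))<.25
    # disc: height mask 22..40mm
    m=(near&(X[...,2]>.022)).astype(np.uint8)
    m=cv2.morphologyEx(m,cv2.MORPH_OPEN,np.ones((3,3)))
    print(n,"table z",np.nanmedian(X[...,2][near&(X[...,2]<.01)]),"disc z",np.nanmedian(X[...,2][m>0]))
    for lab,lo,hi in(("tongue",(18,150,120),(32,255,255)),("tin",(105,15,60),(150,120,255))):
        k=(cv2.inRange(hsv,lo,hi)>0)&near
        nn,l,st,ce=cv2.connectedComponentsWithStats(k.astype(np.uint8))
        for i in range(1,nn):
            if st[i,4]>15: print(lab,ce[i].round(1),st[i], np.nanmedian(X[l==i],0).round(4), hsv[l==i].mean(0).round())
E
```

```text
top table z -0.0011365953343225204 disc z 0.031387530741200646
tongue [281.9 347.1] [274 337  17  22 189] [0.4181 0.0501 0.0108] [ 19. 165. 176.]
side table z -0.00023027994717685893 disc z 0.032615620409159884
tongue [416.7 339.9] [401 326  31  29 408] [0.4207 0.0504 0.0111] [ 21. 166. 196.]
tin [344.7 246.5] [340 244  10   5  22] [ 0.61   -0.1003  0.0372] [128.  22. 104.]
tin [399.4 273.8] [396 271   7   7  17] [ 0.4855 -0.0656  0.0417] [124.  25.  93.]
```

```bash
sleep 0; ls pics
```

```text
crop_side.png
crop_top.png
side0.npz
side0.png
top0.npz
top0.png
wrist0.npz
wrist0.png
```

View pics/crop_top.png

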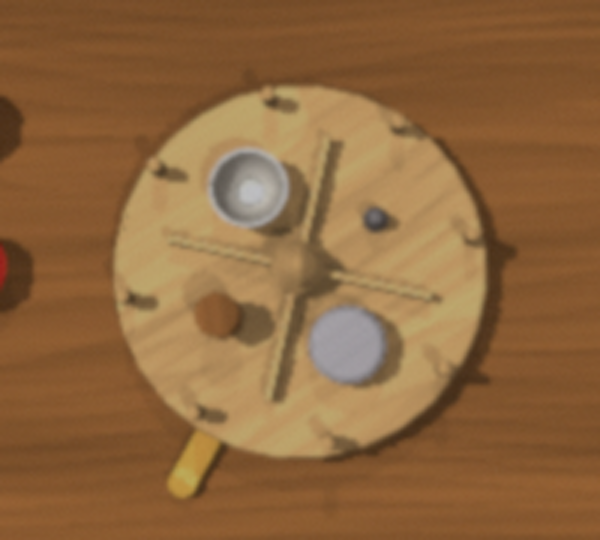

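```bash
python3 - <<'E'
from h import *
for n,c0 in(("top",(318,283)),("side",(354,278))):
    f=dict(np.load(f"pics/{n}0.npz")); X=depth_pts(f); im=f["image"]; hsv=cv2.cvtColor(im,cv2.COLOR_RGB2HSV)
    C=ray(f,[c0],.03)[0,:2]
    # disc axis: rim edge from depth mask contour, hull cast on z=.032, robust circle
    near=np.hypot(*(X[...,:2]-C).transpose(2,0,1))<.17
    m=(near&(abs(X[...,2]-.032)<.007)).astype(np.uint8)
    cs=max(cv2.findContours(m,cv2.RETR_EXTERNAL,cv2.CHAIN_APPROX_NONE)[0],key=cv2.contourArea)
    P=ray(f,cs.reshape(-1,2),.032)[:,:2]
    for _ in range(8):
        c,r=circ(P);e=abs(np.hypot(*(P-c).T)-r);P=P[e<max(.002,np.percentile(e,95))] if e.max()>.003 else P
    print(n,"axis",c.round(4),"r",r.round(4),len(P))
    # tongue
    k=(cv2.inRange(hsv,(17,130,90),(34,255,255))>0)
    k&=np.hypot(*(X[...,:2]-c).transpose(2,0,1))<.23
    k&=np.hypot(*(X[...,:2]-c).transpose(2,0,1))>.157
    k&=X[...,2]>.006
    v,u=np.where(k);Q=ray(f,np.c_[u,v],.012)[:,:2]
    q=Q.mean(0)-c;print("tongue",len(Q),np.degrees(np.arctan2(q[1],q[0])),np.hypot(*(Q-c).T).max(), "fit dir",np.degrees(np.arctan2(*cv2.fitLine(Q.astype(np.float32),cv2.DIST_L2,0,.01,.01).ravel()[1::-1])))
    # things: depth above .05 (tin top .062,bowl .064, thimble .057, spool .077, pegs .066)
    m=(np.hypot(*(X[...,:2]-c).transpose(2,0,1))<.165)&(X[...,2]>.054)
    nn,l,st,ce=cv2.connectedComponentsWithStats(m.astype(np.uint8))
    for i in range(1,nn):
        if st[i,4]<3: continue
        z=np.nanpercentile(X[l==i][:,2],80);p=ray(f,[ce[i]],z)[0,:2]-c
        print(ce[i].round(1),st[i,4],"z",round(z,4),"rho",np.hypot(*p).round(4),"ang",np.degrees(np.arctan2(p[1],p[0])).round(1),im[l==i].mean(0).round())
    m=(X[...,2]>.03)&(X[...,1]<-.2)&(X[...,0]>.3)&(X[...,0]<.75)&(X[...,1]>-.65)
    print("box",np.nanpercentile(X[m],[1,99],axis=0).round(3).tolist())
E
```

```text
top axis [ 0.5722 -0.0425] r 0.1526 341
tongue 207 149.3368223250346 0.21148425360138692 fit dir -30.634632
[307. 224.] 21 z 0.0652 rho 0.1424 ang 8.4 [156. 123.  80.]
[350.6 233.5] 21 z 0.0653 rho 0.1421 ang -36.9 [154. 120.  78.]
[300.  254.4] 201 z 0.0634 rho 0.077 ang 30.7 [147. 140. 131.]
[269.4 248. ] 21 z 0.0666 rho 0.1414 ang 53.6 [149. 118.  77.]
[343. 265.] 12 z 0.0571 rho 0.0746 ang -59.5 [98. 91. 89.]
[375. 271.] 21 z 0.0661 rho 0.142 ang -82.0 [157. 123.  81.]
[316.9 281.6] 187 z 0.0791 rho 0.0027 ang -158.4 [144. 113.  74.]
[258.4 291.6] 20 z 0.0671 rho 0.1428 ang 98.7 [158. 125.  81.]
[289.9 297.8] 180 z 0.0772 rho 0.0752 ang 121.4 [131.  88.  50.]
[333.6 307.7] 530 z 0.062 rho 0.0754 ang -149.2 [153. 148. 150.]
[365.9 315.4] 15 z 0.0659 rho 0.143 ang -126.6 [165. 130.  85.]
[282.1 329.7] 20 z 0.0671 rho 0.1418 ang 143.2 [165. 130.  85.]
[327. 340.] 21 z 0.0661 rho 0.1418 ang -171.5 [166. 131.  85.]
box [[0.505, -0.56, 0.04], [0.649, -0.371, 0.159]]
side axis [ 0.5745 -0.0398] r 0.1538 373
tongue 338 149.47384319956544 0.21083622547184716 fit dir -31.436272
[363.9 214.
[... 173 characters left out ...]
.  94.]
[344.8 239.5] 20 z 0.0581 rho 0.0734 ang -58.6 [142. 138. 143.]
[390.3 261. ] 632 z 0.063 rho 0.0735 ang -151.5 [185. 181. 187.]
[282.8 254. ] 42 z 0.0661 rho 0.1421 ang 9.5 [169. 138.  93.]
[353.9 265. ] 307 z 0.0782 rho 0.0122 ang 103.5 [194. 162. 112.]
[316.4 268.6] 322 z 0.0642 rho 0.0741 ang 27.5 [187. 183. 178.]
[426.7 276.7] 44 z 0.0666 rho 0.1421 ang -172.8 [172. 142.  97.]
[363.7 292.3] 308 z 0.0777 rho 0.0786 ang 119.9 [162. 121.  78.]
[292.5 297.5] 44 z 0.0662 rho 0.1437 ang 54.2 [172. 142.  97.]
[399.8 315.4] 49 z 0.0656 rho 0.1436 ang 142.8 [173. 143.  97.]
[341.9 324.8] 50 z 0.0663 rho 0.1447 ang 98.4 [174. 144.  98.]
box [[0.507, -0.559, 0.033], [0.652, -0.368, 0.159]]
```

The crop confirms the lavender tin in the front-right compartment, with the brass tongue at lower left. Both views agree:

- **Axis:** about (0.573, -0.041)
- **Tongue:** 149.4°
- **Tin:** about -150°

So the disc has to turn about 61° clockwise. I'll push the peg at 98.5°, which is on the left, away from the box, using closed fingers along an arc.

```bash
cat >> h.py <<'E'
C=np.array([.5734,-.0412])
def pose(th,z,rho=.147):
    a=np.radians(th);return [C[0]+rho*np.cos(a),C[1]+rho*np.sin(a),z],[np.pi,0,a]
E
python3 - <<'E'
from h import *
from plant import robot
robot.grip(0.0); print("nose",robot.nose_length,robot.sense()["opening"],robot.sense()["t"])
for th in range(114,30,-16):
    for z in(.2,.06):
        for o in(0,np.pi):
            p,q=pose(th,z);q[2]-=o;j=robot.inverse_kinematics(p,q);print(th,z,round(o),None if j is None else np.round(j,2))
p,q=pose(113.5,.2);robot.goto(p,q)
s=robot.sense();print(s["t"],s["tcp_pos"],s["tcp_rot"])
for n in("side","wrist"):
    f=robot.grab_frame(n);cv2.imwrite(f"pics/{n}1.png",f["image"][:,:,::-1])
E
```

```text
nose 0.011 -1.8642257915292068e-05 0.9167
114 0.2 0 [-0.32  0.26  0.08  1.95 -0.02  0.93  1.75]
114 0.2 3 [-0.73  0.29  0.57  1.97 -0.19  0.94 -1.21]
114 0.06 0 [-0.24  0.46 -0.03  2.05  0.02  0.63  1.71]
114 0.06 3 [-0.63  0.5   0.47  2.08 -0.37  0.65 -1.06]
98 0.2 0 [-0.35  0.33  0.11  1.86 -0.04  0.96  1.49]
98 0.2 3 [-0.74  0.37  0.62  1.88 -0.25  0.97 -1.44]
98 0.06 0 [-0.29  0.51  0.04  1.96 -0.03  0.67  1.47]
98 0.06 3 [-0.64  0.56  0.51  1.98 -0.41  0.7  -1.31]
82 0.2 0 [-0.37  0.39  0.17  1.77 -0.08  0.99  1.26]
82 0.2 3 [-0.74  0.45  0.67  1.79 -0.32  1.02 -1.65]
82 0.06 0 [-0.33  0.56  0.11  1.87 -0.09  0.72  1.27]
82 0.06 3 [-0.64  0.62  0.55  1.89 -0.46  0.76 -1.55]
66 0.2 0 [-0.38  0.45  0.23  1.68 -0.12  1.02  1.04]
66 0.2 3 [-0.72  0.53  0.73  1.7  -0.39  1.06 -1.85]
66 0.06 0 [-0.34  0.61  0.18  1.78 -0.15  0.76  1.07]
66 0.06 3 [-0.64  0.69  0.62  1.8  -0.53  0.83 -1.75]
50 0.2 0 [-0.38  0.51  0.3   1.6  -0.17  1.06  0.84]
50 0.2 3 [-0.84  0.74  1.11  1.63 -0.7   1.22 -1.85]
50 0.06 0 [-0.34  0.66  0.25  1.7  -0.21  0.81  0.88]
50 0.06 3 [-0.83  0.96  1.1   1.73 -0.96  1.1  -1.67]
34 0.2 0 [-0.38  0.56  0.39  1.54 -0.23  1.09  0.66]
34 0.2 3 [-0.76  0.78  1.11  1.56 -0.73  1.25 -2.08]
34 0.06 0 [-0.34  0.7   0.34  1.64 -0.29  0.85  0.71]
34 0.06 3 [-0.76  0.99  1.1   1.67 -0.97  1.13 -1.92]
2.9583 [0.51488605 0.09460469 0.20011564] [ 3.14113917e+00 -3.01738104e-04  1.98231338e+00]
```

View pics/side1.png

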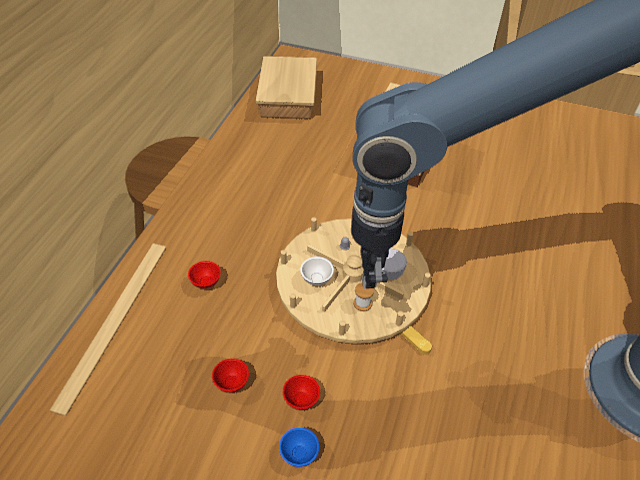

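```bash
python3 - <<'E'
from h import *
from plant import robot
p,q=pose(113.5,.06);print(robot.move_straight(p,vel=.1,contact_N=4))
s=robot.sense();print(s["t"],s["tcp_pos"],s["wrist_force"])
for n in("side","wrist"):
    f=robot.grab_frame(n);cv2.imwrite(f"pics/{n}2.png",f["image"][:,:,::-1])
E
```

```text
False
4.6083 [0.51525886 0.09371544 0.06058358] [ 0.28214506 -0.85481446 -0.05538201]
```

View pics/side2.png

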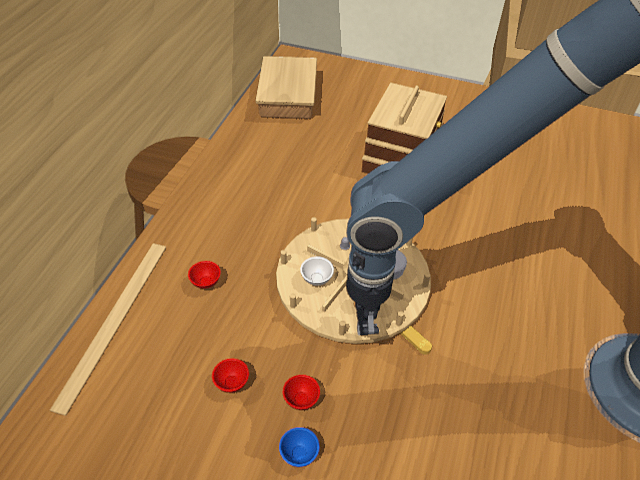

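View pics/wrist2.png

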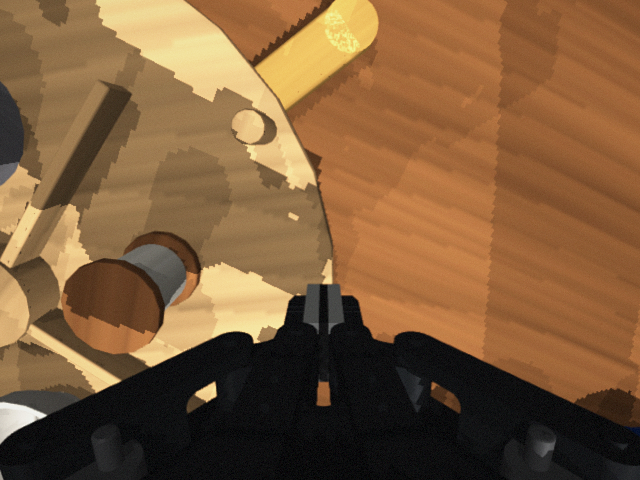

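The fingertips are beside the rim, clear of the spool, and the peg lies ahead of them in the clockwise direction. Next is a gentle arc push.

```bash
python3 - <<'E'
from h import *
from plant import robot
for th in np.linspace(113.5,53,9)[1:]:
    p,q=pose(th,.062)
    hit=robot.move_straight(p,vel=.05,attitude=q,contact_N=8)
    s=robot.sense();print(round(th,1),hit,round(s["t"],2),s["wrist_force"].round(2),s["tcp_pos"].round(4))
    if hit:break
f=robot.grab_frame("side");cv2.imwrite("pics/side3.png",f["image"][:,:,::-1])
f=robot.grab_frame("top");cv2.imwrite("pics/top3.png",f["image"][:,:,::-1])
E
```

```text
105.9 False 5.25 [-0.29  0.15 -0.4 ] [0.5327 0.1001 0.062 ]
98.4 False 5.79 [-0.47  0.05 -0.33] [0.5517 0.1041 0.0619]
90.8 False 6.33 [-0.92  0.06 -0.59] [0.5712 0.1057 0.062 ]
83.2 False 6.88 [-0.14 -0.87 -0.37] [0.5905 0.1048 0.062 ]
75.7 False 7.42 [ 0.3  -0.39 -0.26] [0.6096 0.1012 0.062 ]
68.1 False 7.96 [-0.16 -0.01  0.23] [0.628  0.0952 0.062 ]
60.6 False 8.5 [-0.29  0.63  0.04] [0.6455 0.0868 0.062 ]
53.0 False 9.04 [-0.94 -0.01  0.8 ] [0.6617 0.0761 0.062 ]
```

View pics/side3.png

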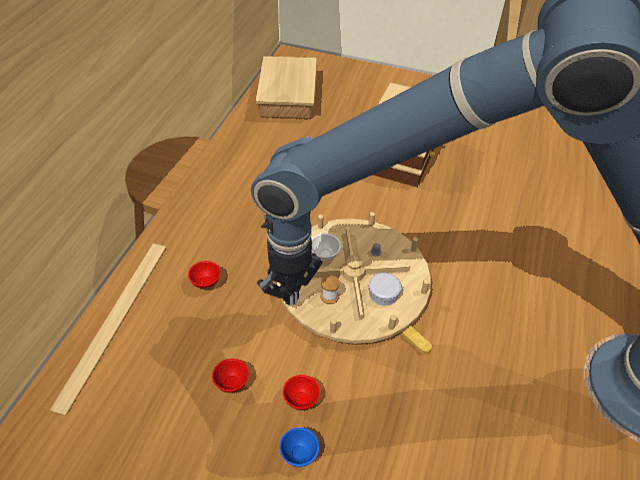

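View pics/top3.png

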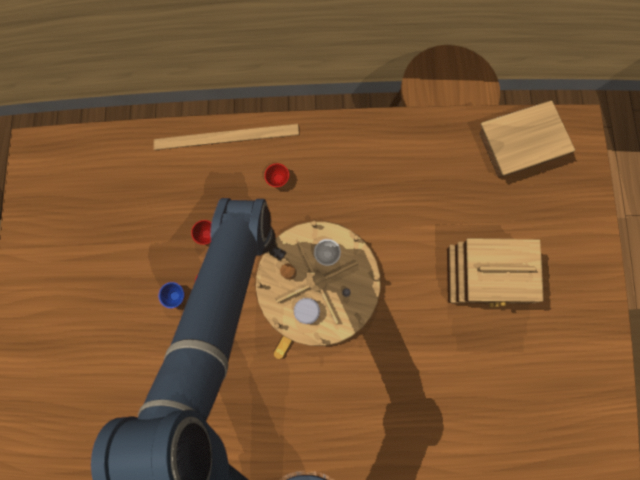

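The disc has followed the finger. The tin is now at (307,311) in the top view and (385,289) in the side view, and it isn't yet behind the tongue at (283,347). I'll measure what's left to turn.

```bash
cat >> h.py <<'E'
AX={"top":np.array([.5722,-.0425]),"side":np.array([.5745,-.0398])}
def status(robot,tag):
    for n in("top","side"):
        f=robot.grab_frame(n);X=depth_pts(f);im=f["image"];cv2.imwrite(f"pics/{n}{tag}.png",im[:,:,::-1]);c=AX[n]
        np.savez(f"pics/{n}{tag}.npz",**f)
        m=(np.hypot(*(X[...,:2]-c).transpose(2,0,1))<.16)&(X[...,2]>.054)&(X[...,2]<.083)
        nn,l,st,ce=cv2.connectedComponentsWithStats(m.astype(np.uint8))
        for i in range(1,nn):
            if st[i,4]<8: continue
            z=np.nanpercentile(X[l==i][:,2],80);p=ray(f,[ce[i]],z)[0,:2]-c
            print(n,ce[i].round(1),st[i,4],"z",round(z,4),"rho",np.hypot(*p).round(4),"ang",np.degrees(np.arctan2(p[1],p[0])).round(1),im[l==i].mean(0).round())
E
python3 - <<'E'
from h import *
from plant import robot
status(robot,"4");print(robot.sense()["t"])
E
```

```text
top [313.8 223.7] 23 z 0.0649 rho 0.1411 ang 1.6 [156. 123.  80.]
top [356.  237.8] 21 z 0.0659 rho 0.1418 ang -43.8 [163. 129.  84.]
top [327.1 251.6] 201 z 0.0636 rho 0.076 ang -20.7 [126. 118. 108.]
top [287.2 270.5] 172 z 0.0774 rho 0.0744 ang 69.4 [129.  87.  49.]
top [317.  281.4] 185 z 0.0783 rho 0.0024 ang -152.0 [125.  98.  65.]
top [376.1 277.9] 22 z 0.0664 rho 0.1426 ang -88.8 [167. 132.  86.]
top [257.9 284.8] 21 z 0.0666 rho 0.1424 ang 92.1 [159. 124.  82.]
top [346.3 291.5] 15 z 0.0575 rho 0.0752 ang -110.9 [71. 65. 62.]
top [306.6 310.5] 515 z 0.0624 rho 0.0744 ang 159.5 [166. 160. 164.]
top [361.8 320.2] 19 z 0.0667 rho 0.1422 ang -132.7 [115.  90.  59.]
top [276.8 325.1] 21 z 0.0662 rho 0.1415 ang 136.4 [165. 130.  85.]
top [320.1 340.9] 22 z 0.0664 rho 0.1421 ang -178.2 [178. 141.  93.]
side [371.7 215.5] 38 z 0.0656 rho 0.1404 ang -88.5 [186. 155. 107.]
side [320.1 218.1] 34 z 0.0659 rho 0.1405 ang -42.8 [192. 162. 114.]
side [326.7 243.9] 268 z 0.0634 rho 0.0759 ang -26.8 [157. 152. 147.]
side [414.6 241. ] 40 z 0.0657 rho 0.1405 ang -134.1 [131. 106.  71.]
side [376.2 245.6] 22 z 0.057 rho 0.0747 ang -110.8 [94. 91. 96.]
side [353.8 265.3] 302 z 0.0784 rho 0.013 ang 102.9 [191. 160. 111.]
side [384.6 286.1] 689 z 0.063 rho 0.0762 ang 157.4 [203. 200. 206.]
side [329.8 285.1] 297 z 0.078 rho 0.0781 ang 71.0 [169. 129.  85.]
side [425.3 283.5] 44 z 0.067 rho 0.1422 ang -179.9 [187. 156. 108.]
side [291.6 299.6] 119 z 0.0772 rho 0.1524 ang 57.9 [75. 74. 72.]
side [392.4 319. ] 47 z 0.0662 rho 0.1438 ang 136.1 [188. 157. 109.]
side [333.  322.8] 50 z 0.0663 rho 0.1444 ang 91.9 [186. 155. 107.]
9.2417
```

There is about 9.5° left: the tin is at about 159° and the tongue at 149.4°. I'll finish slowly, then back off and lift.

```bash
python3 - <<'E'
from h import *
from plant import robot
for th,v in((48.5,.03),(43.4,.02)):
    p,q=pose(th,.062);print(robot.move_straight(p,vel=v,attitude=q,contact_N=8))
robot.sleep(.3)
p,q=pose(51,.062);robot.move_straight(p,vel=.05)
p[2]=.2;robot.move_straight(p,vel=.12)
robot.goto([.45,.40,.25],[np.pi,0,.9]);robot.sleep(.3)
status(robot,"5");print(robot.sense()["t"])
E
```

```text
False
False
top [323.2 223.6] 20 z 0.0658 rho 0.1418 ang -7.7 [155. 122.  79.]
top [280.8 236.4] 21 z 0.0659 rho 0.1409 ang 37.4 [150. 119.  77.]
top [331.4 253.4] 198 z 0.0636 rho 0.0759 ang -29.3 [152. 145. 136.]
top [362.6 244.4] 20 z 0.0659 rho 0.1423 ang -53.0 [157. 124.  81.]
top [289.2 265.9] 173 z 0.0772 rho 0.0745 ang 60.1 [133.  89.  51.]
top [258.2 275.1] 22 z 0.0658 rho 0.1427 ang 82.6 [154. 121.  78.]
top [317.  281.3] 186 z 0.0785 rho 0.0023 ang -145.9 [145. 114.  75.]
top [376.  287.4] 19 z 0.0649 rho 0.1428 ang -97.9 [164. 130.  85.]
top [344.1 296.2] 13 z 0.0568 rho 0.0747 ang -120.3 [102.  96.  95.]
top [302.  308.5] 507 z 0.0623 rho 0.0744 ang 150.3 [156. 151. 154.]
top [270.1 318. ] 22 z 0.0661 rho 0.1418 ang 127.0 [166. 131.  86.]
top [354.7 327.1] 20 z 0.0676 rho 0.1419 ang -142.1 [173. 138.  90.]
top [310.2 340.4] 21 z 0.0658 rho 0.1414 ang 172.4 [166. 132.  86.]
side [330.1 214.9] 34 z 0.0654 rho 0.1416 ang -52.4 [192. 161. 112.]
side [382.2 218.6] 38 z 0.0655 rho 0.1406 ang -97.9 [185. 154. 107.]
side [328.6 241.5] 300 z 0.0642 rho 0.0776 ang -31.8 [201. 198. 193.]
side [289.9 240.1] 39 z 0.0663 rho 0.141 ang -6.5 [186. 155. 108.]
side [319.9 276.5] 51 z 0.0779 rho 0.0783 ang 50.7 [187. 135.  78.]
side [283.7 282.4] 43 z 0.0657 rho 0.1433 ang 38.1 [191. 159. 111.]
side [320.9 318.8] 48 z 0.0656 rho 0.1444 ang 82.5 [193. 161. 112.]
14.5833
```

View pics/side5.png

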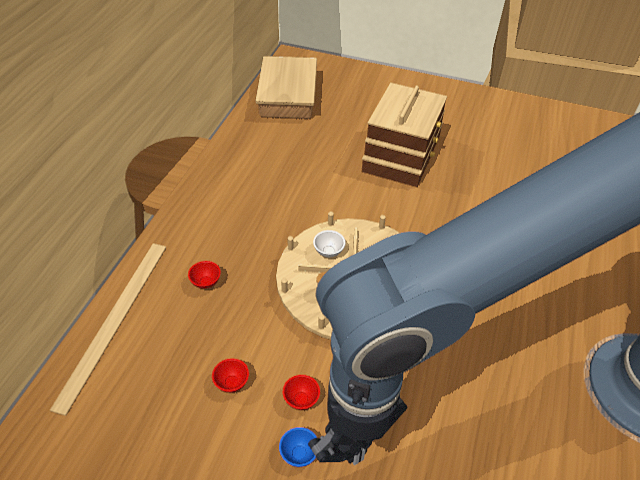

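View pics/top5.png

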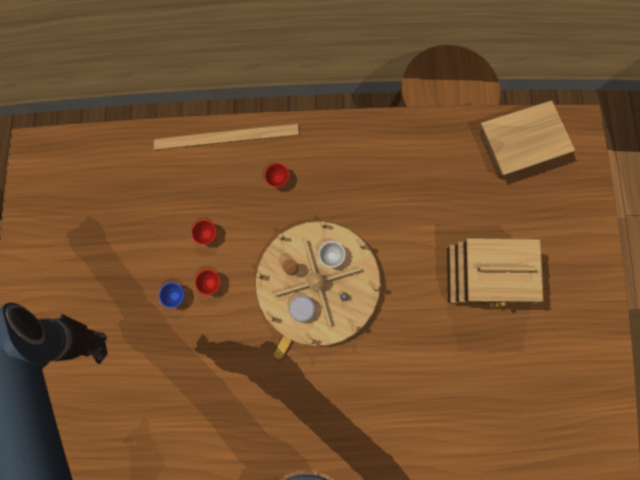

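In the top view the tin at (302,309) lines up behind the tongue at (283,347): 150.3° against 149.4°, about 1 mm off line. The arm hides the tin in the side view. I'll check that the disc is at rest, then hand in.

```bash
python3 - <<'E'
from h import *
from plant import robot
robot.sleep(.5);status(robot,"6");s=robot.sense();print(s["t"],s["wrist_force"],s["tcp_pos"])
robot.close_job()
E
```

```text
top [323.3 223.7] 22 z 0.0655 rho 0.1414 ang -7.9 [150. 118.  77.]
top [280.8 236.2] 20 z 0.0658 rho 0.1412 ang 37.3 [152. 120.  78.]
top [331.6 253.4] 204 z 0.0636 rho 0.0761 ang -29.6 [152. 145. 136.]
top [362.6 244.2] 19 z 0.066 rho 0.1424 ang -52.8 [161. 127.  83.]
top [289.1 265.9] 174 z 0.0775 rho 0.0746 ang 60.1 [133.  90.  51.]
top [258.3 275.1] 24 z 0.0672 rho 0.1421 ang 82.7 [153. 120.  78.]
top [317.  281.7] 191 z 0.078 rho 0.003 ang -156.4 [145. 114.  75.]
top [376.1 287.4] 19 z 0.0668 rho 0.143 ang -98.0 [164. 129.  84.]
top [344.6 296.5] 19 z 0.0566 rho 0.0761 ang -120.4 [96. 89. 86.]
top [302.1 308.5] 505 z 0.0621 rho 0.0743 ang 150.2 [156. 151. 154.]
top [270.2 318.1] 23 z 0.0672 rho 0.1417 ang 127.1 [164. 130.  85.]
top [354.8 327. ] 19 z 0.0668 rho 0.1419 ang -142.0 [173. 138.  90.]
top [310.2 340.4] 21 z 0.0657 rho 0.1415 ang 172.4 [166. 132.  86.]
side [330.3 215.2] 37 z 0.066 rho 0.1401 ang -52.3 [189. 158. 110.]
side [382.1 218.7] 38 z 0.0658 rho 0.1401 ang -97.9 [186. 156. 108.]
side [328.4 241.5] 316 z 0.0642 rho 0.0778 ang -31.6 [200. 196. 191.]
side [290.1 240. ] 38 z 0.0657 rho 0.1411 ang -6.8 [185. 155. 108.]
side [319.9 276.8] 58 z 0.0786 rho 0.079 ang 51.5 [190. 137.  77.]
side [283.5 282.2] 40 z 0.0655 rho 0.1434 ang 37.8 [194. 163. 114.]
side [321.  318.8] 48 z 0.066 rho 0.1445 ang 82.6 [192. 160. 112.]
15.1833 [-0.56724502 -0.33478776 -0.1450612 ] [0.4499924  0.40000366 0.25002313]
the job is handed in; nothing more can be done
```

I turned the organiser about 60° clockwise by pushing one left-hand rim peg with the closed fingers, then backed off, lifted clear and handed the job in at about 15 s.

- **Tin position:** in the last top view the tin is at 150.2°, against 149.4° for the tongue. That puts it about 1 mm off the centre line (12 mm allowed) and 74 mm from the axis.
- **Other pieces:** bowl, spool and thimble are 75–76 mm from the axis, and their top heights are unchanged.
- **At rest:** two looks 0.6 s apart agree to within noise (about 0.3°), and the arm stands well clear.
- **Contact force:** the push readings stayed around 1 N, about the level of the sensor noise. I did not see any contact with the riding things or the sewing box.

**Checks that disagreed or failed:** the two cameras put the axis 2–3 mm apart and the tin about 2° apart, which is within tolerance. In the final side view the arm hid the tin, so its last check rests on the top camera alone.

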